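# Clamp the tube rack on the shaker with its toggle clamp

### The job

The rack of capped tubes has crept out of place on the shaker's platform. Slide it, flat on the platform, until it is fully home against both the rear rail and the end stop, and only then push the toggle clamp's handle over and down past its dead point, so that it stays locked by itself with the rubber pad pressing the rack down. Do not knock the bottles standing around.

Things in the scene. Friction and masses are not known exactly. Their poses are not given: they have to be found in the camera images.
- shaker: Low laboratory shaker, fixed to the bench, white housing. Origin on the worktop under the housing's centre; z up, x to the rear. Its aluminium platform spans x -65 to +85, y -190 to +150 mm, flat top 66 mm above the worktop. The toggle clamp is screwed onto the platform behind the end stop, in the plane x = +22 mm, its arm pivot at y = +112 mm, 106 mm above the worktop.
- rear_rail (a point): Middle of the front face of the straight rear rail, at its foot on the platform; axes as the shaker's. The rail runs along y for 255 mm, is 3 mm thick and 18 mm high; the rack's long +x side belongs against it.
- end_stop (a point): Middle of the end stop's face that looks at the rack (-y), at its foot on the platform; axes as the shaker's. A plate 62 mm wide (x), 18 mm high; the rack's +y end belongs against it. The platform's -x and -y sides have no rim.
- rack: Loose green tube rack, 75 mm wide (its x, -37 to +38), 235 mm long (its y, +-117.5), 28 mm high, 0.25 kg. Origin: centre of its underside. Capped tubes, fixed in it, stand 10 mm above its deck, save the +y end (80 mm), bare, where the pad lands. At the start 40 to 75 mm short of the end stop (it may overhang the platform's -y end), 8 to 25 mm off the rail, slightly turned.
- rack_home (a point): Point on the platform where the rack's origin lies when the rack touches both rear rail and end stop, its axes parallel to the shaker's; axes as the shaker's.
- handle_end (a point): Rounded end of the clamp's handle, whose black grip (18 mm thick) reaches from 63 to 150 mm from handle_pivot. At the start it stands upright, its end 240 mm above the worktop. To close, its end goes to the shaker's +y and down, 80 to 90 degrees in all, until it lies about level, end 119 mm above the worktop at shaker y = +280 mm, overhanging the platform.
- handle_pivot (a point): Pin that joins the handle to the clamp's arm, 150 mm from handle_end. It rides on the arm, 25 mm from the arm pivot, so it climbs as the handle comes down: with the handle 85, 55, 38, 17 and 0 degrees above level it is 89, 97, 110, 122 and 124 mm above the worktop, at shaker y = 131, 136, 137, 132 and 130 mm.
- pad_face (a point): Centre of the face of the rubber pad, 18 mm across, on the end of the clamp's arm, 58 mm from the arm pivot. At the start the arm stands up (tip 175 mm above the worktop) on the rack's side of the handle, the pad facing -y; it swings down onto the rack's deck as the handle is pushed over. The pad gives 8 N per mm.
- clamp_handle (a joint): Angle of the handle against the arm, rad: 0 open, as at the start, growing as the clamp closes; dead point 2.90, end stop (locked) 3.00. With light friction it stays where it is left until the pad meets the rack (about 2.6); from there it springs back if let go before 2.90, and on to 3.00 if beyond. A few newtons at the grip drive it.
- clamp_arm (a joint): Angle of the clamp arm, rad: 0 open (upright, as at the start), about 1.5 closed (level).
- clamp_pad: The clamp's rubber pad with its spindle; origin at the centre of the pad's face (as pad_face), z along the spindle towards the arm.
- drop_black: Black dropper bottle left behind the shaker; 33 mm diameter, 96 mm high, origin at the centre of its base. Leave it standing.
- drop_white: White screw-cap bottle right of the shaker; 33 mm diameter, 78 mm high, origin at the centre of its base. Leave it standing.
- drop_white_b: White screw-cap bottle behind the shaker's rear rail; 33 mm diameter, 78 mm high, origin at the centre of its base. Leave it standing.
- drop_black_b: Black dropper bottle right of the shaker; 33 mm diameter, 96 mm high, origin at the centre of its base. Leave it standing.
- reagent_bottle: White bottle with a screw cap, back right of the shaker; 57 mm diameter, 102 mm high, origin at the centre of its base. Leave it standing.

How it is judged:
On the way, in this order (a step that is already met when the one before it is completed fails the run):
1. the rack is home against the rear rail and the end stop (within 5 mm, 2 degrees) while the clamp is still open (horizontal distance between rack and rack_home below 0.005 m and angle between the y axis of rack and the y axis of shaker, either way round below 0.035 rad and angle between rack's own z axis and vertical below 0.03 rad and value of joint clamp_arm below 0.7 rad), for 0.2 s.
2. the handle is past its dead point and the pad presses the rack (value of joint clamp_handle above 2.95 rad and contact force between clamp_pad and rack above 6 N), for 0.2 s.
At the end, for the whole second after the job is handed in: The rack lies flat within 5 mm of its home place and within 2 degrees of parallel to the rails, at rest; the clamp handle is past its dead point (joint over 2.95) with nobody holding it, and the pad presses the rack with more than 6 N (all of step 2 and horizontal distance between rack and rack_home below 0.005 m and angle between the y axis of rack and the y axis of shaker, either way round below 0.035 rad and angle between rack's own z axis and vertical below 0.03 rad and linear speed of rack below 0.01 m/s); the robot touches nothing.
It fails at once if a bottle standing around was knocked (moved over 25 mm) (distance of any of drop_black, drop_white, drop_white_b, drop_black_b, reagent_bottle from where it was at the start of the episode above 0.025 m).
It fails at once if the rack was lifted or tipped (over 12 degrees) (angle between rack's own z axis and vertical above 0.21 rad).
It also fails if it takes over 54 s, if anything falls off the work surface, if the arm or the gripper's body presses on something with over 40 N, if the wrist force passes 120 N, or if a joint passes its speed limit or range.

### The arm

A 7-joint arm with a two-finger parallel gripper is mounted at the origin on a cart in front of the work surface, level with it; the furniture and walls round the work are solid. World frame = base frame: x ahead of the robot, y to its left, z up, the work surface at z = 0. Lengths are in m, angles in rad, forces in N, time in s.
With the tool pointing down it reaches from about 0.35 to 0.9 m from the base axis. Payload 19.9 kg.
Tool frame: the origin (TCP) lies midway between the tips of the shut fingers; the grasp point (between the pads) lies 19 mm behind it (bot.grip_point_offset is the distance from the TCP to the grasp point, in m); z points along the fingers, y is the line along which they close (so a half turn about z gives the same grasp; the last joint's range is limited). The gripper opens to 85 mm and grips with 20 to 120 N. Pads are 22 mm wide; open, the fingers measure 114 mm over their backs; the gripper's body (76 mm by 85 mm) begins 54 mm behind the grasp point. The pads swing forward as they close: fully open they stand 13 mm farther back than shut.
Start: joints at [-1.353, 0.417, -0.01, 1.614, 0.005, 1.111, -0.053], TCP at [0.161, 0.604, 0.231] pointing down, gripper open.
Joint ranges: [-2.81, 2.81], [-0.39, 2.02], [-1.27, 1.25], [0.06, 2.57], [-1.19, 4.33], [0.19, 2], [-2.82, 2.82]. Speed limits (rad/s): [1.89, 1.89, 2.39, 2.39, 3.01, 3.01, 3.01].

### API

Orientations are given as a unit quaternion [x, y, z, w].
In Python, from workcell import bot gives the robot as it stands.
- The arm moves only by the tool drive_effector, called after "Call:" by a JSON object that holds its "method" and its "body". Schema: {"type":"object","properties":{"segments":{"type":"object","properties":{"deltas":{"type":"array","items":{"type":"array","items":{"type":"number"},"minItems":5,"maxItems":5},"minItems":1,"maxItems":20}},"additionalProperties":false,"required":["deltas"]},"squeeze":{"type":"number"},"only":{"type":"string"},"quiet":{"type":"boolean"},"lines":{"type":"string"}},"required":["segments"],"additionalProperties":false}. segments is an object whose key "deltas" holds a list of rows, 1 to 20 of them, each of 5 numbers: dx, dy, dz in shares of 1000 mm (1.0 is 1000 mm), then a turn about the tool's z in a scale on which 1.0 is 2 pi rad, then the finger opening in m; each row is the pose to reach, as a shift and turn from the pose commanded when the call began, along the tool's axes at that moment; what a row does not reach only later rows make up. A row lasts 1/12 s, in which the tool goes at most 0.0417 m and 0.125 rad, less where a joint would pass 70% of its speed; a pose out of reach is approached as far as the arm can. The fingers move at their own pace and stop on an object; squeeze is the grip in N (left out, the last holds). Time passes only in rows, so rows that do not move let the fingers close. The tool returns the time, the measured TCP pose, the force, the opening and the grip force at its end. only (a regular expression) keeps the lines of the reply that match it, lines (a string "A,B") keeps lines A to B, and quiet returns only ok. Input that does not fit is refused with a message, and nothing moves.
- bot.read_state(): the state, without advancing time (a new reading comes with each control period).
- bot.grab_frame(name): name is "side" or "top" or "wrist"; returns a dict with "img" (400x640x3 uint8, red, green, blue), "K" (3x3 intrinsics, pixels), "rvec" (rotation vector, rad) and "tvec" (3), from world to camera coordinates, as OpenCV has them. Camera axes: x right, y down, z forward; pixel columns grow to the right and rows downward; lengths in m; the calibration is good to about 2 mm. A picture is of the moment at which its call begins. There is no depth.
- bot.job_done(): hands the job in; it is judged then, once.
The state is a dict: "time": time; "qpos": joint angles; "qd": joint speeds; "joint_efforts": joint torques, N m; "position": TCP position; "tcp_rot": TCP orientation; "force": force on the tool from outside, world axes, zero at the start; "moment": the same for the moment, N m; "finger_gap": finger opening in m; "grasp_force": force on a finger pad.
Only numpy, scipy, OpenCV 4.12 (cv2) and the standard library are available. Lean on these libraries where they do the work, as an engineer would, in place of code of your own. Each camera call takes 0.05 s, during which the arm holds its last target. There are 200 camera calls.

## Working session

There is one attempt and no reset: what is moved stays moved. The work goes in short steps, Python scripts to look and compute and a tool call to move; the robot and the scene stay as the last step left them, time stands still between calls to the robot, and variables do not carry over. Pictures are saved under pics/ and viewed, at most 10 in all, crops included, and the job is handed in when it is done.

```bash
ls; mkdir -p pics
```

Run:
```python
from workcell import bot
import cv2
s=bot.read_state();print(s)
for n in("side","top","wrist"):
    f=bot.grab_frame(n);cv2.imwrite(f"pics/{n}0.png",f["img"][:,:,::-1]);print(n,f["K"],f["rvec"],f["tvec"])
```

```text
pics
workcell.py
{'time': 0.0, 'qpos': array([-1.35249093,  0.41798966, -0.01034696,  1.61420338,  0.0046839 ,
        1.11067617, -0.05301138]), 'qd': array([-0.00078901, -0.00223687,  0.00038843, -0.00059536,  0.00083383,
       -0.00105919, -0.00090917]), 'joint_efforts': array([ 2.13901926e-04, -8.64455295e+01,  6.78609274e-01, -4.34889650e+01,
        1.90817309e-02,  7.37078197e-03, -3.91038157e-05]), 'position': array([0.160447  , 0.60368377, 0.23063799]), 'tcp_rot': array([ 1.29522758e-01,  9.91576252e-01, -6.24077764e-04, -5.10074819e-05]), 'force': array([-0.23471641,  0.54362427,  0.38665951]), 'moment': array([-0.01519169,  0.04907667,  0.02290122]), 'grasp_force': 0.0, 'finger_gap': 0.08557408929395181}
side [[443.49598904   0.         319.81454832]
 [  0.         443.49598904 201.50292355]
 [  0.           0.           1.        ]] [ 2.05604109 -0.33042438  0.21661288] [-0.56513219  0.12254414  1.34861533]
top [[458.9273026    0.         318.53654403]
 [  0.         458.9273026  203.8950888 ]
 [  0.           0.           1.        ]] [ 2.15245017 -2.14084686  0.14969481] [-0.24089382  0.5244187   1.40018847]
wrist [[291.30353328   0.         328.03381808]
 [  0.         291.30353328 204.76911478]
 [  0.           0.           1.        ]] [-2.27512223 -1.74795356 -0.28526049] [-0.62317402 -0.04104548  0.38078277]
```

View pics/top0.png

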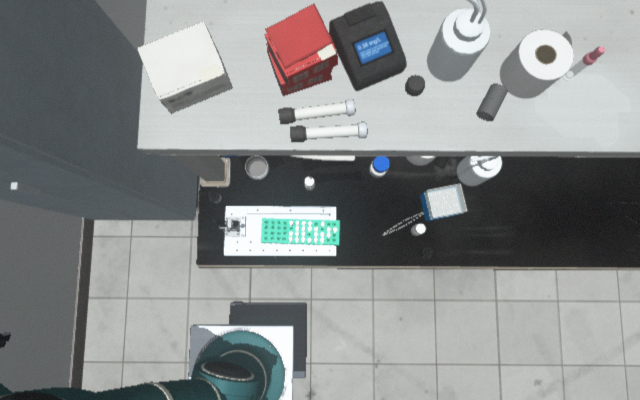

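View pics/side0.png

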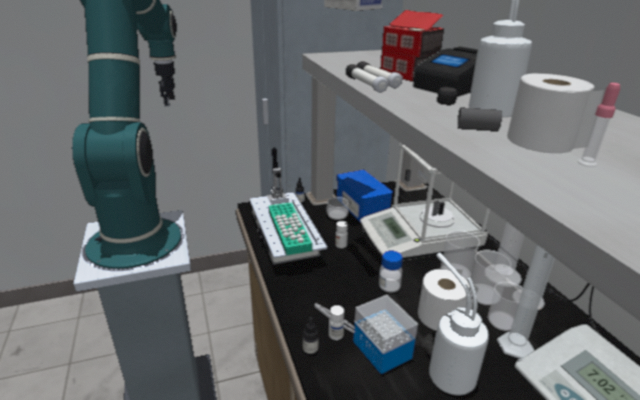

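Top view: platform (white) spans about cols 223–337, rows 205–256, the green rack about (262–340, 218–246), and the clamp is at about (233,225). The side view shows the same, with the clamp handle upright at about (276,170). Next I measure these.

Create h.py:
```python
from workcell import bot
import cv2, numpy as np
def ray(f,u,v,z):
    R=cv2.Rodrigues(np.array(f["rvec"]))[0];t=np.array(f["tvec"]).ravel()
    d=R.T@np.linalg.inv(f["K"])@np.array([u,v,1.]);c=-R.T@t
    return c+d*(z-c[2])/d[2]
def proj(f,P):
    return cv2.projectPoints(np.array(P,float).reshape(-1,3),np.array(f["rvec"]),np.array(f["tvec"]),f["K"],None)[0].reshape(-1,2)
def green(im):
    h=cv2.cvtColor(im,cv2.COLOR_RGB2HSV)
    return cv2.inRange(h,(65,100,60),(95,255,255))
def box(f,m,z,close=7):
    m=cv2.morphologyEx(m,cv2.MORPH_CLOSE,np.ones((close,close),np.uint8))
    c=max(cv2.findContours(m,cv2.RETR_EXTERNAL,cv2.CHAIN_APPROX_NONE)[0],key=cv2.contourArea)
    P=np.array([ray(f,u,v,z)[:2] for u,v in c[:,0]],np.float32)
    return cv2.minAreaRect(P*1000),P
```

Run:
```python
from h import *
f=bot.grab_frame("top");im=f["img"]
g=green(im);print("rack",box(f,g,.094)[0], cv2.boxPoints(box(f,g,.094)[0]))
w=np.zeros_like(g);w[198:262,215:345]=(im[198:262,215:345].min(2)>130)*255
w|=cv2.dilate(g,np.ones((3,3)))*0
r,P=box(f,w|g,.066,15);print("plat+rack",r)
r,P=box(f,w,.066,9);print("plat",r,cv2.boxPoints(r),P.min(0),P.max(0))
cv2.imwrite("pics/crop.png",cv2.resize(im[190:270,190:350,::-1],None,fx=5,fy=5,interpolation=cv2.INTER_CUBIC))
f=bot.grab_frame("side");cv2.imwrite("pics/crops.png",cv2.resize(f["img"][140:270,235:355,::-1],None,fx=4.6,fy=4.6,interpolation=cv2.INTER_CUBIC))
```

```text
rack ((433.6156005859375, -184.0471649169922), (232.2634735107422, 74.75234985351562), 89.12977600097656) [[ 394.47998  -299.59784 ]
 [ 469.2237   -300.73315 ]
 [ 472.75122   -68.49649 ]
 [ 398.0075    -67.361176]]
plat+rack ((439.7261047363281, -122.73257446289062), (149.43629455566406, 356.6222839355469), 0.30128395557403564)
plat ((439.74853515625, -119.61666870117188), (149.4358367919922, 350.385986328125), 0.31471821665763855) [[ 364.06943    55.163273]
 [ 365.99405  -295.2174  ]
 [ 515.4276   -294.3966  ]
 [ 513.50305    55.98407 ]] [ 0.36411655 -0.29476842] [0.5152208  0.05562937]
```

View pics/crop.png

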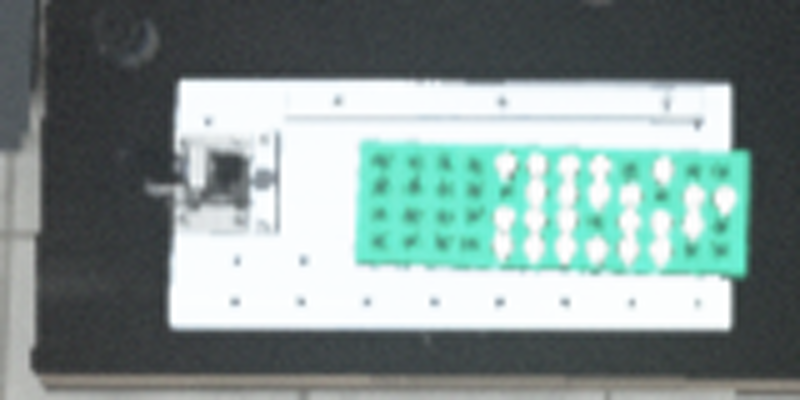

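View pics/crops.png

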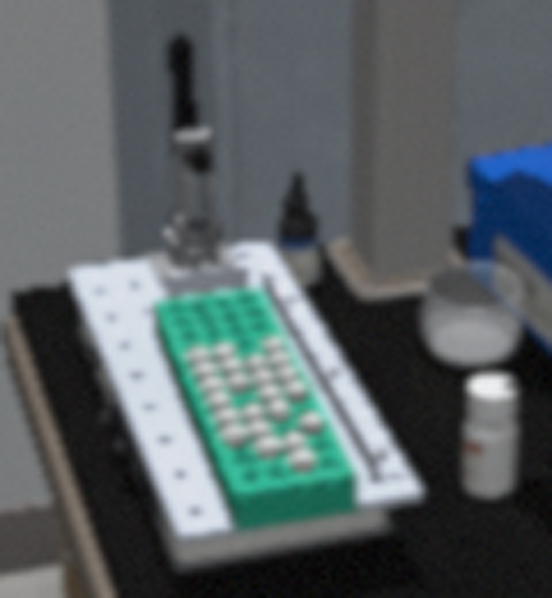

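Run:
```python
from h import *
np.set_printoptions(precision=4,suppress=True)
f=bot.grab_frame("top");im=f["img"].astype(float)
R=cv2.Rodrigues(np.array(f["rvec"]))[0];print("cam",-R.T@np.array(f["tvec"]).ravel())
q=lambda a,b,z:ray(f,190+a/5-.4,190+b/5-.4,z)[:2]
for n,a,b in(("TL",180,80),("TR",733,83),("BR",733,330),("BL",170,328)):print(n,q(a,b,.066))
for n,a,b in(("stoptop",277,132),("stopbot",277,232),("railL",285,119),("railR",703,121)):print(n,q(a,b,.066),q(a,b,.084))
g=cv2.cvtColor(f["img"],cv2.COLOR_RGB2GRAY)
print(g[222:232:3,240:252]);print(g[205:222,[252,270,290,310]].T)
# white-platform right edge / left edge / front, rear edges by row/col
for v in(210,214,250,253):print(v,g[v,221:232],g[v,330:342])
f=bot.grab_frame("side");
d=[(180,40),(190,130),(240,275)]
for a,b in d:print(ray(f,235+a/4.6-.4,140+b/4.6-.4,.24))
```

```text
cam [ 0.3226 -0.2423  1.4597]
TL [0.5148 0.0469]
TR [ 0.5147 -0.2923]
BR [ 0.3642 -0.2923]
BL [0.3635 0.0478]
stoptop [ 0.483  -0.0135] [ 0.4809 -0.0165]
stopbot [ 0.4219 -0.0153] [ 0.4206 -0.0182]
railL [ 0.491  -0.0182] [ 0.4889 -0.0211]
railR [ 0.4912 -0.274 ] [ 0.489  -0.2736]
[[215 248 250 251 247 174 250 253 253 252 252 253]
 [188 153 145 148 153 148 251 253 253 253 253 253]
 [230 237 237 243 248 183 250 252 252 253 253 253]
 [231 250 252 253 252 192 251 253 253 253 253 253]]
[[104 227 250 252 253 252 252 252 225 238 251 252 252 251 252 253 253]
 [107 231 252 253 252 252 252 250 224 238 251 251 248 226 202 198 195]
 [ 76 145 227 243 215 174 224 241 216 236 251 252 251 238 209 216 244]
 [ 83 171 232 249 251 251 252 249 216 237 251 252 252 252 236 213 244]]
210 [ 59  57  60  67 153 249 251 251 252 251 252] [246 250 251 251 251 250 134  61  55  52  50  52]
214 [ 55  57  57  95 213 250 252 252 252 246 177] [196 250 251 252 252 251 134  60  57  54  50  53]
250 [ 60  64 124 250 253 253 253 253 253 253 253] [239 252 253 253 253 252 140  62  57  56  59  54]
253 [ 60  60 121 249 252 252 252 252 252 252 252] [253 253 253 253 253 252 138  63  59  57  56  56]
[0.4514 0.0319 0.24  ]
[ 0.4227 -0.1129  0.24  ]
[ 0.4036 -0.3028  0.24  ]
```

Run:
```python
from h import *
np.set_printoptions(precision=3,suppress=True)
f=bot.grab_frame("top")
for z in(.0,-.4,-.8,-.9):print(z,"lockR",ray(f,197,218,z)[:2],"lockL",ray(f,90,220,z)[:2])
s=bot.grab_frame("side")
# locker edge in side at (250,20),(250,150): plane
def ry(f,u,v):
    R=cv2.Rodrigues(np.array(f["rvec"]))[0];c=-R.T@np.array(f["tvec"]).ravel()
    return c,R.T@np.linalg.inv(f["K"])@np.array([u,v,1.])
for p in((250,60),(258,150)):
    c,d=ry(s,*p)
    for y in(.12,.15,.2,.3):print(p,c+d*(y-c[1])/d[1])
def tri(p,q):
    P=lambda f:f["K"]@np.c_[cv2.Rodrigues(np.array(f["rvec"]))[0],np.array(f["tvec"]).ravel()]
    X=cv2.triangulatePoints(P(f),P(s),np.array(p,float),np.array(q,float)).ravel();return X[:3]/X[3]
print("shelf corner",tri((139,150),(303,53)))
```

```text
0.0 lockR [0.483 0.151] lockL [0.475 0.493]
-0.4 lockR [0.527 0.259] lockL [0.517 0.695]
-0.8 lockR [0.571 0.366] lockL [0.559 0.896]
-0.9 lockR [0.582 0.393] lockL [0.569 0.947]
(250, 60) [0.409 0.12  0.494]
(250, 60) [0.414 0.15  0.488]
(250, 60) [0.423 0.2   0.478]
(250, 60) [0.442 0.3   0.458]
(258, 150) [0.418 0.12  0.204]
(258, 150) [0.424 0.15  0.191]
(258, 150) [0.433 0.2   0.17 ]
(258, 150) [0.452 0.3   0.129]
shelf corner [0.578 0.146 0.501]
```

View pics/wrist0.png

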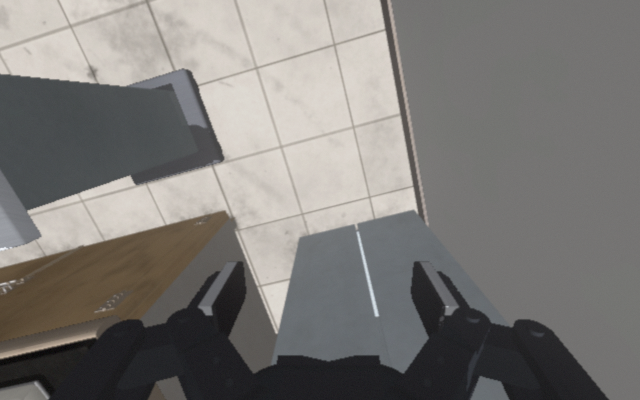

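Careful with the scale: turns go in shares of 2 pi rad. That gives: -0.26 rad / 6.2832 = -0.0414.

Call:
{"method": "drive_effector", "body": {"segments": {"deltas": [[-0.3,-0.0755,-0.13,-0.0414,0],[-0.3,-0.0755,-0.13,-0.0414,0],[-0.3,-0.0755,-0.13,-0.0414,0],[-0.3,-0.0755,-0.13,-0.0414,0],[-0.3,-0.0755,-0.13,-0.0414,0],[-0.3,-0.0755,-0.13,-0.0414,0],[-0.3,-0.0755,-0.13,-0.0414,0],[-0.3,-0.0755,-0.13,-0.0414,0],[-0.3,-0.0755,-0.13,-0.0414,0],[-0.3,-0.0755,-0.13,-0.0414,0],[-0.3,-0.0755,-0.13,-0.0414,0],[-0.3,-0.0755,-0.13,-0.0414,0]]}, "squeeze": 40}}

```text
time: 1.45
position: [0.4301, 0.4546, 0.3608]
tcp_rot: [-0.001, 1.0, -0.0, -0.0]
force: [-0.2, -0.7, 0.5]
finger_gap: 0.0002
grasp_force: 0.0
```

Now tool x = −world x, y = +world y, z = −world z. Next, travel in −y to y = −0.35.

Call:
{"method": "drive_effector", "body": {"segments": {"deltas": [[0,-0.8,0,0,0],[0,-0.8,0,0,0],[0,-0.8,0,0,0],[0,-0.8,0,0,0],[0,-0.8,0,0,0],[0,-0.8,0,0,0],[0,-0.8,0,0,0],[0,-0.8,0,0,0],[0,-0.8,0,0,0],[0,-0.8,0,0,0],[0,-0.8,0,0,0],[0,-0.8,0,0,0],[0,-0.8,0,0,0],[0,-0.8,0,0,0],[0,-0.8,0,0,0],[0,-0.8,0,0,0],[0,-0.8,0,0,0],[0,-0.8,0,0,0],[0,-0.8,0,0,0],[0,-0.8,0,0,0]]}}}

```text
time: 3.12
position: [0.43, -0.3505, 0.3608]
tcp_rot: [0.002, 1.0, -0.001, -0.001]
force: [-0.4, -1.1, -0.3]
finger_gap: -0.0
grasp_force: 0.0
```

Call:
{"method": "drive_effector", "body": {"segments": {"deltas": [[0,0,0.284,0,0],[0,0,0.284,0,0],[0,0,0.284,0,0],[0,0,0.284,0,0],[0,0,0.284,0,0],[0,0,0.284,0,0],[0,0,0.284,0,0],[0,0,0.284,0,0],[0,0,0.284,0,0]]}}}

```text
time: 3.87
position: [0.4309, -0.3451, 0.0769]
tcp_rot: [-0.0, 1.0, 0.001, -0.001]
force: [0.1, -0.0, -0.6]
finger_gap: 0.0004
grasp_force: 0.0
```

Call:
{"method": "drive_effector", "body": {"segments": {"deltas": [[0,0.02,0,0,0],[0,0.03,0,0,0],[0,0.035,0,0,0],[0,0.04,0,0,0],[0,0.045,0,0,0]]}}}

```text
time: 4.28
position: [0.432, -0.3015, 0.0787]
tcp_rot: [-0.0, 1.0, -0.001, 0.001]
force: [0.1, -3.7, 2.8]
finger_gap: -0.0
grasp_force: 1.9
```

Call:
{"method": "drive_effector", "body": {"segments": {"deltas": [[0,0.006,0,0,0],[0,0.012,0,0,0],[0,0.018,0,0,0],[0,0.024,0,0,0],[0,0.029,0,0,0],[0,0.029,0,0,0]]}}}

```text
time: 4.78
position: [0.4312, -0.2707, 0.0772]
tcp_rot: [-0.001, 1.0, 0.0, -0.0]
force: [-0.3, 0.6, 0.2]
finger_gap: -0.0001
grasp_force: 0.0
```

Run:
```python
from h import *
f=bot.grab_frame("top");r,P=box(f,green(f["img"]),.094);print(r,cv2.boxPoints(r))
```

```text
((164.1514129638672, 125.66177368164062), (414.7383117675781, 492.6110534667969), 0.3521791696548462) [[ -44.727768  370.68802 ]
 [ -41.699875 -121.91373 ]
 [ 373.03058  -119.36447 ]
 [ 370.0027    373.23727 ]]
```

Run:
```python
from h import *
f=bot.grab_frame("top");s=bot.grab_frame("side")
a=cv2.resize(f["img"][190:280,190:350],None,fx=4,fy=4);b=cv2.resize(s["img"][150:280,235:355],None,fx=4,fy=4)[:, :]
a=cv2.copyMakeBorder(a,0,0,0,0,0);w=np.zeros((560,800,3),np.uint8);c=cv2.resize(a,(400,225));w[:225,:400]=c;w[:520,400:]=cv2.resize(b,(400,520))[:, :400];cv2.imwrite("pics/a.png",w[:,:,::-1])
```

```text
(no output)
```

View pics/a.png

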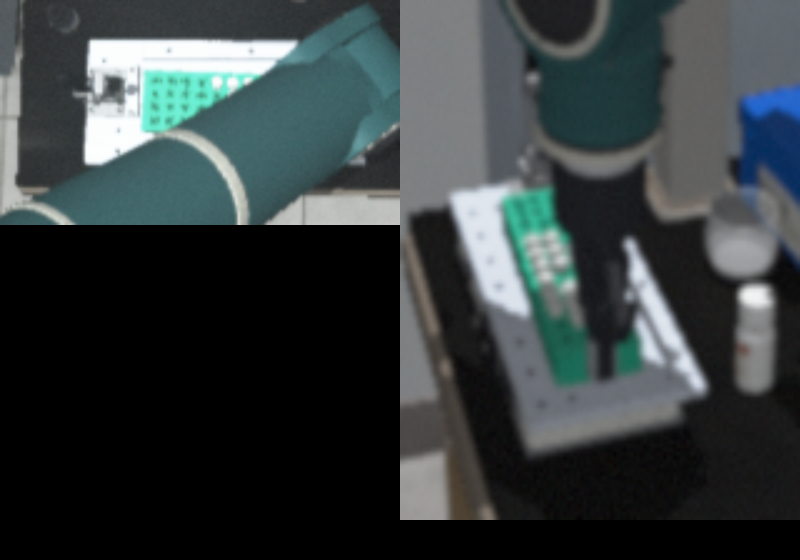

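The rack's +y end is now a few mm short of the stop (rack edge ~ (143,100), stop ~ (139,90) in the montage). I'll push on slowly.

Call:
{"method": "drive_effector", "body": {"segments": {"deltas": [[0,0.002,0,0,0],[0,0.004,0,0,0],[0,0.005,0,0,0],[0,0.006,0,0,0],[0,0.007,0,0,0],[0,0.007,0,0,0]]}}}

```text
time: 5.43
position: [0.4312, -0.2648, 0.0773]
tcp_rot: [-0.0, 1.0, 0.0, -0.0]
force: [-1.2, -0.0, -1.1]
finger_gap: 0.0
grasp_force: 0.2
```

Call:
{"method": "drive_effector", "body": {"segments": {"deltas": [[0,0.002,0,0,0],[0,0.004,0,0,0],[0,0.004,0,0,0],[0,0.004,0,0,0]]}}}

```text
time: 5.77
position: [0.4317, -0.2635, 0.0781]
tcp_rot: [0.001, 1.0, -0.002, 0.001]
force: [0.2, -15.7, 0.3]
finger_gap: 0.0001
grasp_force: 7.8
```

Call:
{"method": "drive_effector", "body": {"segments": {"deltas": [[0,0.002,0,0,0],[0,0.003,0,0,0],[0,0.003,0,0,0]]}}}

```text
time: 6.02
position: [0.4321, -0.2632, 0.0789]
tcp_rot: [0.002, 1.0, -0.004, 0.002]
force: [2.2, -31.8, -0.2]
finger_gap: -0.0
grasp_force: 15.4
```

Call:
{"method": "drive_effector", "body": {"segments": {"deltas": [[0,-0.025,0,0,0],[0,-0.025,-0.12,0,0],[0,-0.025,-0.12,0,0],[0,-0.025,-0.12,0,0],[0.08,0.122,-0.12,0,0.085],[0.08,0.122,-0.12,0,0.085],[0.08,0.122,-0.12,0,0.085],[0.08,0.122,-0.12,0,0.085],[0.08,0.122,-0.12,0,0.085],[0.08,0.122,-0.12,0,0.085],[0.08,0.122,0.012,0,0.085],[0.08,0.122,0.012,0,0.085],[0.08,0.122,0.012,0,0.085],[0.08,0.122,0.012,0,0.085],[0.08,0.122,0.012,0,0.085]]}}}

```text
time: 7.27
position: [0.3494, -0.1373, 0.0626]
tcp_rot: [0.001, 1.0, -0.001, -0.003]
force: [-0.7, -1.5, 0.9]
finger_gap: 0.0851
grasp_force: 0.0
```

Call:
{"method": "drive_effector", "body": {"segments": {"deltas": [[-0.02,0,0,0,0.085],[-0.028,0,0,0,0.085],[-0.034,0,0,0,0.085],[-0.039,0,0,0,0.085],[-0.044,0,0,0,0.085],[-0.048,0,0,0,0.085],[-0.048,0,0,0,0.085]]}}}

```text
time: 7.85
position: [0.3996, -0.1362, 0.0658]
tcp_rot: [-0.0, 1.0, -0.0, 0.0]
force: [0.1, -0.3, 0.0]
finger_gap: 0.0849
grasp_force: 0.0
```

Call:
{"method": "drive_effector", "body": {"segments": {"deltas": [[-0.002,0,0,0,0.085],[-0.004,0,0,0,0.085],[-0.004,0,0,0,0.085]]}}}

```text
time: 8.1
position: [0.4032, -0.1361, 0.0656]
tcp_rot: [-0.0, 1.0, 0.0, 0.0]
force: [-2.0, -0.7, 0.9]
finger_gap: 0.0851
grasp_force: 0.8
```

Call:
{"method": "drive_effector", "body": {"segments": {"deltas": [[-0.002,0,0,0,0.085],[-0.004,0,0,0,0.085],[-0.004,0,0,0,0.085]]}}}

```text
time: 8.35
position: [0.4051, -0.1358, 0.065]
tcp_rot: [0.0, 1.0, 0.001, -0.002]
force: [-17.9, -0.4, 13.8]
finger_gap: 0.0851
grasp_force: 8.7
```

Call:
{"method": "drive_effector", "body": {"segments": {"deltas": [[-0.002,0,0,0,0.085],[-0.004,0,0,0,0.085],[-0.004,0,0,0,0.085]]}}}

```text
time: 8.6
position: [0.405, -0.1355, 0.0641]
tcp_rot: [0.001, 1.0, 0.002, -0.006]
force: [-41.5, -1.2, 27.0]
finger_gap: 0.0851
grasp_force: 21.0
```

Call:
{"method": "drive_effector", "body": {"segments": {"deltas": [[0.03,0,0,0,0.085],[0.03,0,-0.16,0,0],[0.03,0,-0.23,0,0],[0.03,0,-0.23,0,0],[0.03,0,-0.23,0,0],[0.03,0,-0.23,0,0],[0.03,0,-0.23,0,0],[-0.04,0.12,-0.23,0,0],[-0.04,0.12,-0.23,0,0],[-0.04,0.12,-0.23,0,0],[-0.04,0.12,-0.23,0,0],[-0.04,0.12,-0.23,0,0]]}}}

```text
time: 9.6
position: [0.4525, -0.0126, 0.2951]
tcp_rot: [-0.003, 1.0, -0.0, 0.0]
force: [0.4, -0.4, 0.4]
finger_gap: -0.0002
grasp_force: 0.0
```

Run:
```python
from h import *
f=bot.grab_frame("top");s=bot.grab_frame("side")
w=np.zeros((520,800,3),np.uint8);w[:225,:400]=cv2.resize(f["img"][190:280,190:350],(400,225),interpolation=cv2.INTER_CUBIC);w[:,400:]=cv2.resize(s["img"][150:280,245:345],(400,520));cv2.imwrite("pics/b.png",w[:,:,::-1])
```

```text
(no output)
```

View pics/b.png

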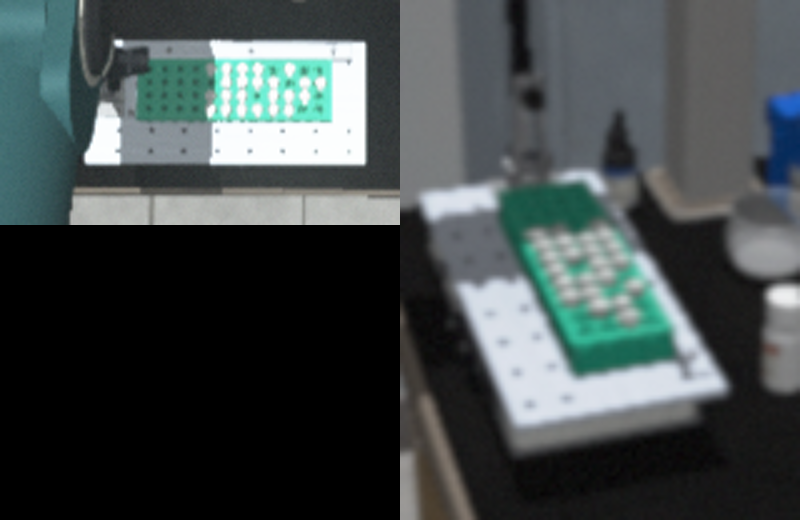

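The rack now looks seated: +y edge at the stop (montage x≈138), rear edge along the rail (y≈59), parallel. A numeric check:

Run:
```python
from h import *
f=bot.grab_frame("top");g=green(f["img"]);m=np.zeros_like(g);m[208:250,255:340]=g[208:250,255:340]
r,P=box(f,m,.094,9);print("lit part",cv2.boxPoints(r),P.min(0),P.max(0))
g=cv2.cvtColor(f["img"],cv2.COLOR_RGB2GRAY)
m=cv2.inRange(cv2.cvtColor(f["img"],cv2.COLOR_RGB2HSV),(65,100,40),(95,255,255));
for v in(222,226,230,234):
    u=np.where(m[v,236:270])[0]; print(v,236+u.min(), ray(f,236+u.min()-.5,v,.094)[:2])
```

```text
lit part [[ 414.08847   -48.322525]
 [ 415.15225  -249.15334 ]
 [ 487.04007  -248.77257 ]
 [ 485.9763    -47.941757]] [ 0.41501012 -0.24908471] [ 0.4870242  -0.04794172]
222 245 [ 0.46172328 -0.01713958]
226 245 [ 0.44972484 -0.01748006]
230 245 [ 0.43775603 -0.01781971]
234 245 [ 0.42581675 -0.01815851]
```

Call:
{"method": "drive_effector", "body": {"segments": {"deltas": [[0,0,0.0417,0,0],[0,0,0.087,0,0],[0,0,0.087,0,0],[0,0,0.087,0,0]]}}}

```text
time: 10.08
position: [0.45, -0.017, 0.2078]
tcp_rot: [0.001, 1.0, -0.001, -0.002]
force: [-0.4, -0.9, 1.2]
finger_gap: 0.0
grasp_force: 0.0
```

Call:
{"method": "drive_effector", "body": {"segments": {"deltas": [[0,0.015,0.002,0,0],[0,0.028,0.004,0,0],[0,0.038,0.005,0,0],[0,0.048,0.006,0,0],[0,0.058,0.007,0,0],[0,0.068,0.008,0,0],[0,0.078,0.01,0,0],[0,0.091,0.012,0,0],[0,0.091,0.012,0,0]]}}}

```text
time: 10.83
position: [0.451, 0.0772, 0.196]
tcp_rot: [-0.001, 1.0, -0.0, -0.0]
force: [0.1, 1.0, -0.8]
finger_gap: -0.0
grasp_force: 0.0
```

Run:
```python
from h import *
f=bot.grab_frame("top");s=bot.grab_frame("side")
w=np.zeros((520,800,3),np.uint8);w[:225,:400]=cv2.resize(f["img"][190:280,150:310],(400,225),interpolation=cv2.INTER_CUBIC);w[:,400:]=cv2.resize(s["img"][130:260,235:335],(400,520));cv2.imwrite("pics/c.png",w[:,:,::-1])
```

```text
(no output)
```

View pics/c.png

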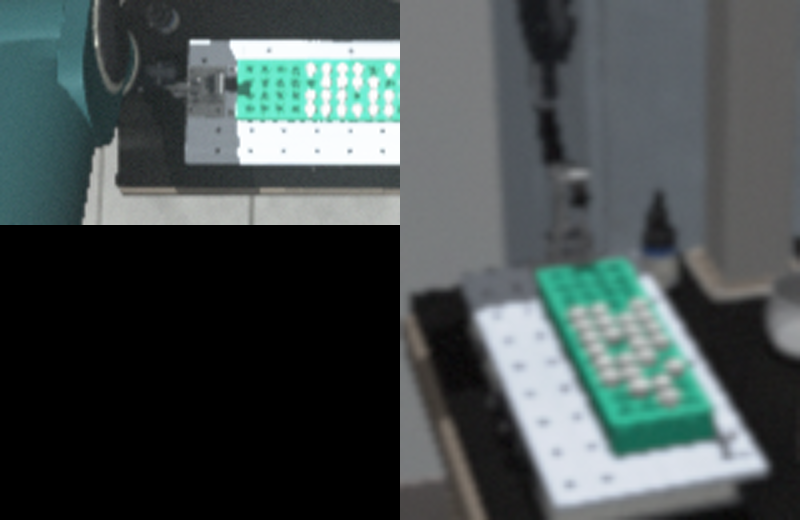

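The gripper is on the handle: the handle leans +y, and the arm has started to tilt towards the rack (tip ~(242,88) in the left part). I'll continue along the arc.

Call:
{"method": "drive_effector", "body": {"segments": {"deltas": [[0,0.01,0.003,0,0],[0,0.02,0.006,0,0],[0,0.027,0.008,0,0],[0,0.034,0.016,0,0],[0,0.04,0.024,0,0],[0,0.045,0.032,0,0],[0,0.045,0.032,0,0]]}}}

```text
time: 11.52
position: [0.4507, 0.1212, 0.1631]
tcp_rot: [-0.001, 1.0, -0.0, -0.001]
force: [-0.1, -0.3, 0.0]
finger_gap: -0.0001
grasp_force: 0.0
```

Call:
{"method": "drive_effector", "body": {"segments": {"deltas": [[0,0.002,0.008,0,0],[0,0.004,0.016,0,0],[0,0.005,0.024,0,0],[0,0.005,0.03,0,0],[0,0.005,0.03,0,0]]}}}

```text
time: 11.93
position: [0.4504, 0.1246, 0.1329]
tcp_rot: [-0.0, 1.0, -0.001, -0.001]
force: [-0.6, -0.4, -0.7]
finger_gap: 0.0002
grasp_force: 0.0
```

Call:
{"method": "drive_effector", "body": {"segments": {"deltas": [[0,0,0.003,0,0],[0,0,0.006,0,0],[0,0,0.006,0,0]]}}}

```text
time: 12.18
position: [0.451, 0.1248, 0.1279]
tcp_rot: [-0.0, 1.0, -0.0, -0.0]
force: [0.1, -0.5, -0.4]
finger_gap: 0.0
grasp_force: 0.0
```

Call:
{"method": "drive_effector", "body": {"segments": {"deltas": [[0,0,0.002,0,0],[0,0,0.004,0,0],[0,0,0.004,0,0]]}}}

```text
time: 12.43
position: [0.4514, 0.1252, 0.1244]
tcp_rot: [-0.0, 1.0, 0.0, 0.0]
force: [-2.2, 0.4, 8.8]
finger_gap: -0.0001
grasp_force: 4.4
```

Call:
{"method": "drive_effector", "body": {"segments": {"deltas": [[0,0,0.002,0,0],[0,0,0.002,0,0]]}}}

```text
time: 12.6
position: [0.4514, 0.1254, 0.1226]
tcp_rot: [-0.0, 1.0, 0.0, 0.0]
force: [-2.5, 1.2, 11.3]
finger_gap: -0.0
grasp_force: 5.7
```

Call:
{"method": "drive_effector", "body": {"segments": {"deltas": [[0,0,-0.04,0,0],[0,0,-0.08,0,0],[0,0,-0.16,0,0],[0,0,-0.2,0,0],[0,0.04,-0.2,0,0],[0,0.08,-0.2,0,0],[0,0.15,-0.2,0,0],[0,0.25,-0.2,0,0],[0,0.25,-0.2,0,0],[0,0.25,-0.2,0,0],[0,0.25,-0.2,0,0],[0,0.25,-0.2,0,0],[0,0.25,-0.2,0,0]]}}}

```text
time: 13.68
position: [0.4509, 0.3753, 0.3218]
tcp_rot: [-0.001, 1.0, -0.0, -0.0]
force: [0.4, -1.2, 0.1]
finger_gap: -0.0002
grasp_force: 0.0
```

Run:
```python
from h import *
f=bot.grab_frame("top");s=bot.grab_frame("side")
w=np.zeros((520,800,3),np.uint8);w[:225,:400]=cv2.resize(f["img"][190:280,170:330],(400,225),interpolation=cv2.INTER_CUBIC);w[:,400:]=cv2.resize(s["img"][130:260,235:335],(400,520));cv2.imwrite("pics/d.png",w[:,:,::-1])
g=green(f["img"]);m=np.zeros_like(g);m[208:250,235:340]=g[208:250,235:340]
r,P=box(f,m,.094,9);print(cv2.boxPoints(r),P.min(0),P.max(0))
```

```text
[[ 413.93295   -18.957268]
 [ 415.15225  -249.15334 ]
 [ 487.04007  -248.77255 ]
 [ 485.82077   -18.576492]] [ 0.41501012 -0.24908471] [ 0.4870242  -0.01871999]
```

View pics/d.png

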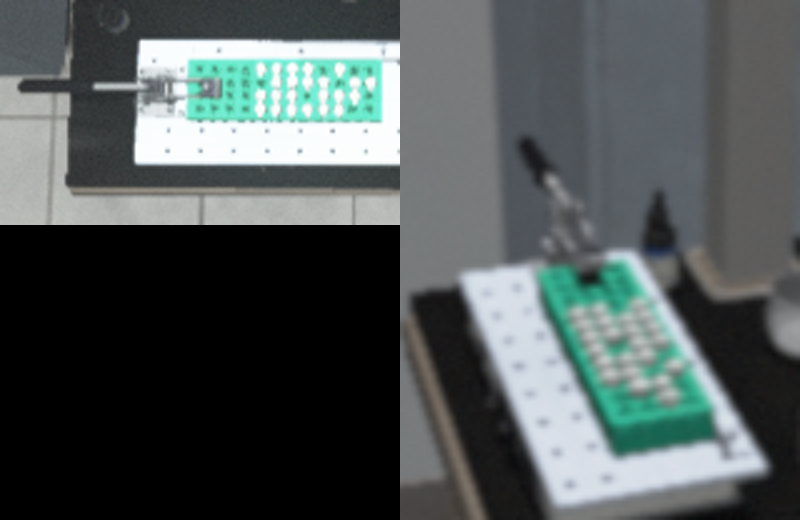

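Top: handle lies over +y, with its end at about (178,224) px. Side: end at about (266,166) px, pad on the deck. To see whether it is locked, I triangulate the handle end's height.

Run:
```python
from h import *
f=bot.grab_frame("top");s=bot.grab_frame("side")
P=lambda f:f["K"]@np.c_[cv2.Rodrigues(np.array(f["rvec"]))[0],np.array(f["tvec"]).ravel()]
X=cv2.triangulatePoints(P(f),P(s),np.array((178,224.2)),np.array((266,165.))).ravel();print(X[:3]/X[3])
sh=np.array([.4293,-.1023,0])
for th,py,pz in((17,132,122),(8,131,123.5),(0,130,124),(-2,130,124)):
    t=np.radians(th);e=sh+np.array([22,py+150*np.cos(t),pz+150*np.sin(t)])/1000
    g=sh+np.array([22,py+63*np.cos(t),pz+63*np.sin(t)])/1000
    print(th,e,proj(f,e),proj(s,e),"grip start",proj(s,g))
g=cv2.cvtColor(s["img"],cv2.COLOR_RGB2GRAY);print(g[158:185:2,258:280])
```

```text
[0.45230661 0.17271237 0.12196106]
17 [0.4513     0.17314571 0.16585576] [[173.16367093 222.71117215]] [[264.85253497 153.45833759]] grip start [[270.64363776 169.75509648]]
8 [0.4513     0.17724021 0.14437597] [[174.09862401 223.45523075]] [[264.86741891 158.70383753]] grip start [[270.65763107 171.82554797]]
0 [0.4513 0.1777 0.124 ] [[176.12825552 224.14548111]] [[265.09432212 163.97425765]] grip start [[270.77727105 174.09979961]]
-2 [0.4513     0.17760862 0.11876508] [[176.71120126 224.31985986]] [[265.16518229 165.34059467]] grip start [[270.80457316 174.69481946]]
[[112  98  87  84  83  83  85  86  86  87  86  85  82  84  83  83  86  83
   82  83  82  81]
 [117 101  88  84  83  84  84  83  85  86  88  83  82  81  81  84  84  84
   81  83  83  83]
 [117 103  88  85  84  85  84  84  85  85  87  86  83  85  81  83  83  85
   84  83  83  83]
 [117 101  90  83  84  82  75  62  52  54  69  80  84  80  83  83  82  84
   83  84  84  83]
 [117 105  90  85  86  78  58  34  26  30  42  64  80  82  81  82  84  86
   85  84  83  84]
 [118 105  90  85  85  83  73  52  32  25  26  34  51  67  80  81  83  83
   85  83  85  83]
 [119 109  96  85  83  85  82  75  51  34  24  26  34  49  66  76  82  84
   83  84  83  83]
 [118 109  92  85  84  85  86  82  73  58  38  29  35  50  56  61  72  82
   84  84  82  83]
 [120 111  99  86  82  84  84  85  83  77  56  36  53 102 136 133 105  86
   85  84  85  80]
 [121 113  97  88  83  84  83  83  85  82  75  61  56  80 120 136 128 105
   86  83  83  82]
 [122 114 100  88  85  83  85  84  84  84  85  87  84  79  83 105 135 142
  122 100  87  86]
 [121 116 101  90  85  83  85  83  86  85  87  88  85  88  98 105 108 124
  133 118 106 107]
 [122 116 103  89  85  84  83  83  84  84  84  86  85  82  89 102  99  91
   90  88  88 102]
 [122 118 104  93  83  84  83  84  85  83  85  84  83  83  85  96  95  87
   78  71  76  88]]
```

The handle end is at z ≈ 0.12 after release. Unlocked it would have sprung back to more than 0.16, so it is locked, and the rack is home.

```bash
python3 -c "
from workcell import bot
print(bot.job_done())"
```

```text
the job is handed in; nothing more can be done
None
```

The rack is home against the rear rail and the end stop, and the clamp handle stays down by itself with its end about 0.12 m above the worktop, which means it is locked; I handed the job in at about 14 s, but no verdict came back, and I did not measure the pad force or re-check the bottles.

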